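# Fit the exhaust clamp to the vacuum pump

### The arm

A 6-joint arm with a two-finger parallel gripper is mounted at the origin on the work surface. World frame = base frame: x ahead of the robot, y to its left, z up, the work surface at z = 0. Lengths are in m, angles in rad, forces in N, time in s.
With the tool pointing down it reaches from about 0.15 to 0.775 m from the base axis. Payload 6.1 kg.
Tool frame: the origin (TCP) lies midway between the tips of the shut fingers; the grasp point (between the pads) lies 19 mm behind it; y points along the fingers, z is the direction in which the jaws open and shut, and the axes are right-handed (so a half turn about y gives the same grasp; the last joint's range is limited). The gripper opens to 85 mm and grips with 20 to 120 N. Pads are 22 mm wide; open, the fingers measure 114 mm over their backs; the gripper's body (76 mm by 85 mm) begins 54 mm behind the grasp point. The pads swing forward as they close: fully open they stand 13 mm farther back than shut.
Start: joints at [1.303, 0.126, -0.04, 1.405, 0, 1.571], TCP at [0.139, 0.506, 0.231] pointing down, gripper open.
Joint ranges: [-2.72, 2.72], [-0.95, 1.95], [-1.27, 1.35], [-1.78, 2.02], [-1.46, 1.47], [-3.14, 3.14]. Speed limits (rad/s): [2.39, 2.39, 3.01, 3.14, 3.14, 3.14].

### API

Orientations are given as a unit quaternion [x, y, z, w].
In Python, from workcell import robot, camera, order gives the robot as it stands. Calls block until the motion is done:
- robot.move_to(position, orientation): joint-space move of the TCP to a pose.
- robot.move_straight(position, orientation=None, max_speed=0.15): straight line of the TCP; orientation=None keeps the orientation; max_speed is the mean speed in m/s.
- robot.goto_joints(angles): joint-space move.
- robot.command_gripper(opening, effort=None): opening from 0.0 (shut) to 1.0 (fully open); effort is the grip in N (None keeps the last); returns when the fingers have stopped.
- robot.sleep(seconds).
- robot.ik(position, orientation): joint angles nearest the present ones, or None.
- robot.get_state(): the state.
- camera(name): name is "scene" or "top" or "wrist"; returns a dict with "color" (480x640x3 uint8, red, green, blue), "fov_y" (degrees; the focal length in pixels is half the picture's height over the tangent of half this angle, whatever the lens; pixels are square), "cx", "cy" (the principal point, pixels), "view" (4x4, takes a point from world to camera coordinates). Camera axes: x right, y up, looking along -z (the intrinsics and any distortion apply to the point x, -y, -z); pixel columns grow to the right and rows downward; lengths in m; the calibration is good to about 2 mm. The wrist camera is an equidistant fisheye: a pixel r from the principal point sees the ray r / f radians off the axis. A picture is of the moment at which its call begins. There is no depth.
A pose or a line that the arm cannot do raises robot.Unreachable and nothing moves.
- order.sign_off(): hands the job in, once; it reports no verdict.
The state is a dict: "clock": time; "joint_positions": joint angles; "joint_velocities": joint speeds; "tau": joint torques, N m; "ee_pos": TCP position; "tool_rot": TCP orientation; "force": force on the tool from outside, world axes, zero at the start; "ft_torque": the same for the moment, N m; "grip_width": opening from 0.0 (shut) to 1.0 (fully open).
Only numpy, scipy, OpenCV 4.12 (cv2) and the standard library are available. Lean on these libraries where they do the work, as an engineer would, in place of code of your own. Each camera call takes 0.05 s, during which the arm holds its last target. There are 200 camera calls.

### The job

Fit the worm-drive clamp to the vacuum pump's barbed exhaust stub: slide its band over the barbs all the way back against the stub's collar, with its foot standing flat on the pump's base plate, then turn the clamp's key clockwise until the band is snug on the stub, and let go. Leave the other things on the bench where they are.

Things in the scene. Friction and masses are not known exactly. Their poses are not given: they have to be found in the camera images.
- band (a point): Centre of the band of the loose steel worm-drive clamp (0.35 kg, 137 mm tall), 43 mm above the underside of its foot. Band: ring, outer dia. 74, inner 68 mm, 28 mm wide. Axes: x = band's axis (+x goes first onto the stub), z up, worm housing on the -y side (24 mm square, 62 mm to -y, from 36 below to 39 mm above). Foot: 7 mm thick, x from -26 to +14, y from -79 to +36 mm.
- tab (a point): Grip point of the clamp's carrying tab, 59 mm above the band's centre. The tab is an upright plate on top of the band, 12 mm thick (x), 30 mm wide (y), rising from 38 to 74 mm above the band's centre; the clamp is lifted by it. Axes as band.
- key (a point): Centre of the key (wing) of the clamp's screw, on the screw's upright axis, 84 mm above and 62 mm to -y of the band's centre: an upright blade 10 mm thick (own x), 32 mm long (own y), 28 mm tall, on a stem of 12 mm diameter. The tab's side is 47 mm from this axis: open a gripper only about 45 mm here.
- screw (a joint): Angle of the key, rad: 0 = slack (blade along the clamp's y), grows clockwise seen from above. Starts at 0 to 0.4; friction 0.04 N m, stays where left. Two shoes in the band close in by 3.9 mm per rad each and meet the centred stub at about 2.2, where the key turns hard: snug. Off the stub it stops at 2.9. Takes two or more grasps; turning presses the band to the collar.
- shoe_left: Left (+y) clamping shoe inside the band, a small plate 18 mm long, 24 mm tall, 3 mm thick; origin at its centre. When slack the gap between the two shoes is 63 mm.
- shoe_right: Right (-y) clamping shoe, the same.
- pump: Vacuum pump, fixed. Origin on the table below the centre of the collar's front face; x points into the pump. Base plate 20 mm thick, x from -75 to 240, y from -125 to 105 mm. White deck from x = 14 mm, 96 mm above the table, 190 mm wide; grey block from x = 150 mm, 170 mm above the table. Collar: dark steel disc, dia. 76 mm, 14 mm thick, centre 63 mm above the table.
- seat (a point): Where the band's centre must end: on the stub's axis, 14 mm before the collar's face, 63 mm above the table (the band's height when the clamp stands on the base plate). Axes as pump. The stub is grey, level, points to -x: plain, dia. 46 mm, for 36 mm from the collar, then three barbs, the largest dia. 51 mm, tapering to 32 mm at the tip.
- stub_tip (a point): Tip of the stub, on its axis, 60 mm in front of seat.
- jar: Bystander: closed amber jar, 76 mm in diameter, 115 mm tall; origin under its centre.
- bottle: Bystander: white bottle, 68 mm in diameter, 170 mm tall; origin under its centre.
- vial_rack: Bystander: black vial rack, 120 x 160 mm, 63 mm tall with vials; origin under its centre.
- wrench: Bystander: wrench lying flat, 170 mm long.
- screwdriver: Bystander: screwdriver lying, 190 mm long.
- flange: Bystander: plain flat steel ring, 80 mm outer diameter, 12 mm thick, lying near the middle of the bench.
- beaker: Bystander: glass beaker, 76 mm in diameter, 95 mm tall.
- carton: Bystander: cardboard carton, 130 x 100 x 70 mm.
Things that resemble listed ones, but are neither listed nor needed, are in the scene too. There is more than one size of the part that bears band; the job needs the smallest.

How it is judged:
On the way:
1. the band is over the stub, back near the collar, with the screw still slack (distance between band and seat below 0.014 m and angle between the x axis of band and the x axis of seat, either way round below 0.25 rad and value of joint screw below 1.5 rad), for 0.2 s.
At the end, for the whole second after the job is handed in: The band's centre is within 8 mm of the seat (at most 6 mm short of the collar), in line with the stub within 0.15 rad, upright within 0.12 rad; the screw is at 1.95 rad or more and at rest, and both shoes press on the stub with at least 0.7 N (x of band in the frame of seat above -0.006 m and distance between band and seat below 0.008 m and angle between the x axis of band and the x axis of seat, either way round below 0.15 rad and angle between band's own z axis and vertical below 0.12 rad and value of joint screw above 1.95 rad and contact force between each of shoe_left, shoe_right and pump above 0.7 N and velocity of joint screw below 0.05 rad/s); the robot touches nothing.
It fails at once if a bystander is moved by more than 30 mm (distance of any of jar, bottle, vial_rack, wrench, screwdriver, flange, beaker, carton from where it was at the start of the episode above 0.03 m).
It also fails if it takes over 72 s, if anything falls off the work surface, if the arm or the gripper's body presses on something with over 40 N, if the wrist force passes 120 N, or if a joint passes its speed limit or range.

## Working session

There is one attempt and no reset: what is moved stays moved. The work goes in short steps, each a Python script; the robot and the scene stay as the last script left them, time stands still between calls to the robot, and variables do not carry over. Pictures are saved under pics/ and viewed, about 8 in all and at most 12, crops included, and the job is handed in when it is done.

```bash
ls; mkdir -p pics; cat > h.py <<'E'
import numpy as np, cv2
from workcell import robot, camera, order
from scipy.spatial.transform import Rotation as R
def snap(n,f):
    c=camera(n); cv2.imwrite(f'pics/{f}.png',c['color'][:,:,::-1]); np.savez(f'pics/{f}.npz',**{k:c[k] for k in('fov_y','cx','cy','view')}); return c
def load(f): return {k:v for k,v in np.load(f'pics/{f}.npz').items()}
def proj(c,p,fish=False):
    f=240/np.tan(np.radians(c['fov_y'])/2); q=c['view']@np.append(p,1); x,y,z=q[0],-q[1],-q[2]
    if fish:
        r=np.hypot(x,y); t=np.arctan2(r,z); return np.array([c['cx']+f*t*x/r,c['cy']+f*t*y/r])
    return np.array([c['cx']+f*x/z,c['cy']+f*y/z])
def atz(c,u,v,h,fish=False):
    f=240/np.tan(np.radians(c['fov_y'])/2); a=np.array([(u-c['cx'])/f,(v-c['cy'])/f])
    if fish:
        r=np.linalg.norm(a)+1e-12; d=np.array([a[0]/r*np.sin(r),-a[1]/r*np.sin(r),-np.cos(r)])
    else: d=np.array([a[0],-a[1],-1])
    Rm=c['view'][:3,:3]; o=-Rm.T@c['view'][:3,3]; d=Rm.T@d
    return o+d*(h-o[2])/d[2]
E
python3 - <<'E'
from h import *
for n in('scene','top','wrist'):
    c=snap(n,n+'0'); V=c['view']; print(n,c['fov_y'],c['cx'],c['cy'],(-V[:3,:3].T@V[:3,3]).round(3),V[:3,:3].round(2).tolist())
s=robot.get_state(); print(s)
a=cv2.imread('pics/top0.png');cv2.imwrite('pics/top0b.png',cv2.resize(a,(800,600)))
E
```

```text
pics
scene 46.89333622164049 314.5273093598044 241.11592369202586 [ 1.303 -0.111  1.145] [[0.08, 1.0, -0.0], [-0.78, 0.06, 0.63], [0.63, -0.05, 0.78]]
top 43.75200498620563 319.06510489524544 229.65391948179047 [ 0.278 -0.04   1.643] [[-0.01, -1.0, -0.01], [0.99, -0.01, 0.12], [-0.12, -0.01, 0.99]]
wrist 65.70646984690485 311.6732090440493 247.35613091385866 [0.071 0.525 0.372] [[0.26, 0.96, -0.0], [-0.93, 0.25, -0.28], [-0.27, 0.07, 0.96]]
{'clock': 0.15, 'joint_positions': array([ 1.30295902e+00,  1.26274293e-01, -4.03770166e-02,  1.40536626e+00,
        7.79382065e-06,  1.57080694e+00]), 'joint_velocities': array([-0.00038191, -0.00324257,  0.00253976, -0.00040589, -0.00116036,
        0.00060894]), 'tau': array([ 4.56671924e-04, -4.36275995e+01,  3.53150797e+01,  1.35868808e-02,
       -1.67304864e-05,  1.15349505e-05]), 'ee_pos': array([0.13885756, 0.50599187, 0.23068964]), 'tool_rot': array([ 0.70120246, -0.09447608,  0.09435532, -0.70034738]), 'force': array([0.70748491, 0.39296805, 0.05684668]), 'ft_torque': array([-0.03421115,  0.01138528, -0.02268249]), 'grip_width': 1.000942641984267}
```

View pics/top0b.png

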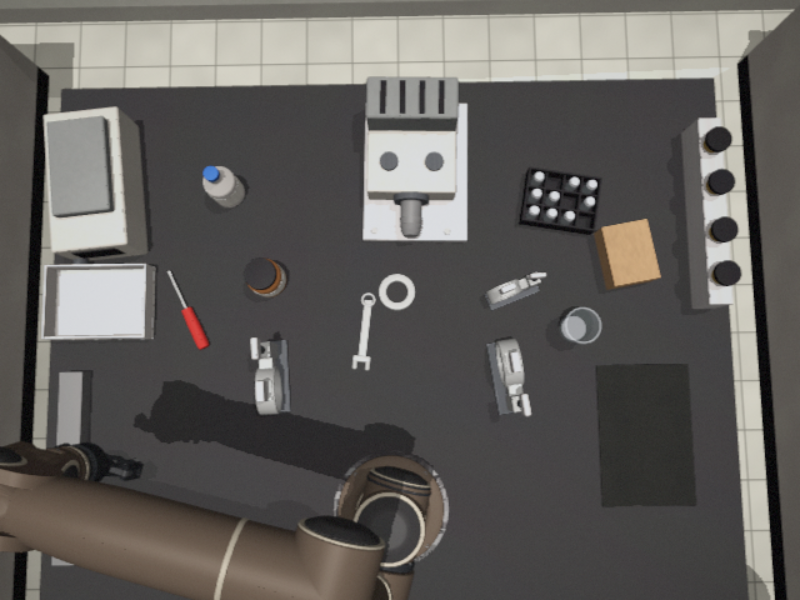

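View pics/scene0.png

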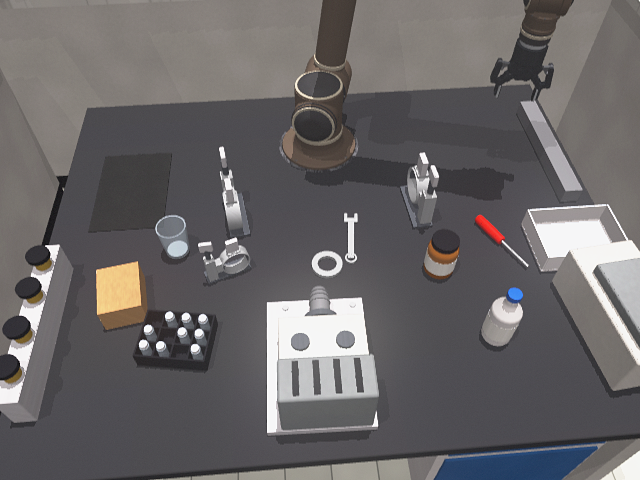

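Top view (800 px): the three candidate clamps are at about (270,375), (510,375) and (515,290). The one at (515,290) looks smallest. The pump stub tip is near (411,232). I'll confirm in an enlarged crop.

```bash
python3 - <<'E'
from h import *
t=cv2.imread('pics/top0.png'); s=cv2.imread('pics/scene0.png')
def cr(a,x,y,w,h,k): return cv2.resize(a[y:y+h,x:x+w],None,fx=k,fy=k,interpolation=cv2.INTER_CUBIC)
# top row: small clamp top (380..450,205..255), scene (190..260,230..290); bottom: the two others in top
a=cr(t,380,205,80,60,5); b=cr(s,185,228,80,60,5)
c=cr(t,195,260,80,60,5)[:, :]; d=cr(t,375,265,80,60,5)
cv2.imwrite('pics/c1.png',np.vstack([np.hstack([a,b]),np.hstack([c,d])]))
E
```

```text
(no output)
```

View pics/c1.png

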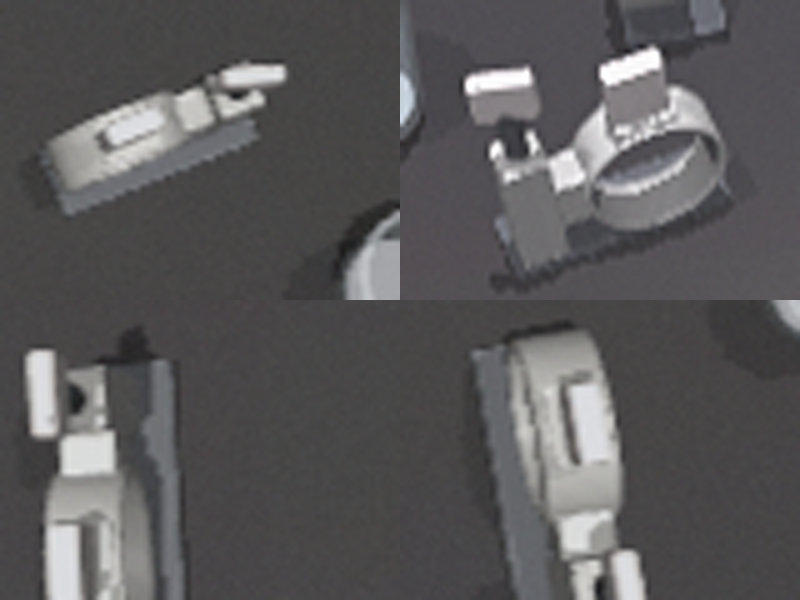

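The crop confirms it: the clamp at top pixel (407,231) and scene pixel (231,242) is clearly the smallest, with the key towards −y and the foot extending towards −x. Next I triangulate it and the pump.

```bash
cat >> h.py <<'E'
from scipy.optimize import least_squares
def tri(obs):
    return least_squares(lambda p:np.concatenate([proj(c,p,f)-uv for c,uv,f in obs]),[.4,0,.1]).x
E
python3 - <<'E'
from h import *
T=load('top0');S=load('scene0')
tab=tri([(T,(406.6,230.6),0),(S,(231,241.6),0)]);key=tri([(T,(430.6,220),0),(S,(205,244.4),0)])
print('tab top (.117)',tab,'key top(.141)',key, np.linalg.norm((tab-key)[:2]))
tb=atz(T,406.6,230.6,.117);kb=atz(T,430.6,220,.141);print(tb,kb,np.linalg.norm((tb-kb)[:2]));d=kb-tb;print('yaw',np.degrees(np.arctan2(d[0],-d[1])))
fl=atz(T,363/1.25,240/1.25,.02);fr=atz(T,467/1.25,240/1.25,.02);print('plate',fl,fr)
tip=atz(T,411/1.25,230/1.25,.063);print('tip',tip)
q=R.from_quat(robot.get_state()['tool_rot']).as_matrix();print(q.round(3))
E
```

```text
tab top (.117) [ 0.45641694 -0.24919103  0.11019781] key top(.141) [ 0.47974242 -0.30690657  0.13465857] 0.06225079238518874
[ 0.45563166 -0.24890514  0.117     ] [ 0.47894236 -0.30706268  0.141     ] 0.06265530948122339
yaw 21.841901441608865
plate [0.57877528 0.05431462 0.02      ] [ 0.57523864 -0.17482592  0.02      ]
tip [ 0.59101508 -0.05154975  0.063     ]
[[ 0.964 -0.     0.265]
 [-0.265 -0.001  0.964]
 [-0.    -1.    -0.001]]
```

```bash
cat >> h.py <<'E'
def tq(yaw):
    c,s=np.cos(yaw),np.sin(yaw); return R.from_matrix(np.array([[s,0,c],[-c,0,s],[0,-1,0]])).as_quat()
E
python3 - <<'E'
from h import *
y=np.radians(21.8)
print(robot.ik([.456,-.249,.22],tq(y)),robot.ik([.64,-.05,.11],tq(0)))
for a in (0,-.25,-1.2,-2.4,-2.4+np.pi,-.25+np.pi): print(a,robot.ik([.63,-.115,.13],tq(a)))
robot.move_to([.456,-.249,.21],tq(y))
snap('wrist','w1'); print(robot.get_state()['clock'],robot.get_state()['ee_pos'])
c=load('w1'); print(proj(c,[.456,-.249,.117],1))
E
```

```text
[-0.49980755  0.1155803  -0.07588595  1.37933008  0.          0.690507  ] [-0.07796663  0.36915434  0.00692895  1.20857094  0.          1.49282969]
0 [-0.18055182  0.35984233  0.03796927  1.24892327  0.          1.3902445 ]
-0.25 [-0.18055182  0.35984233  0.03796927  1.24892327  0.          1.6402445 ]
-1.2 [-0.18055182  0.35984233  0.03796927  1.24892327  0.          2.5902445 ]
-2.4 [-0.18055182  0.35984233  0.03796927  1.24892327  0.         -2.4929408 ]
0.7415926535897932 [-0.18055182  0.35984233  0.03796927  1.24892327  0.          0.64865185]
2.891592653589793 [-0.18055182  0.35984233  0.03796927  1.24892327  0.         -1.50134815]
3.0833 [ 0.45634191 -0.24838735  0.21002836]
[310.24389363 252.21808664]
```

View pics/w1.png

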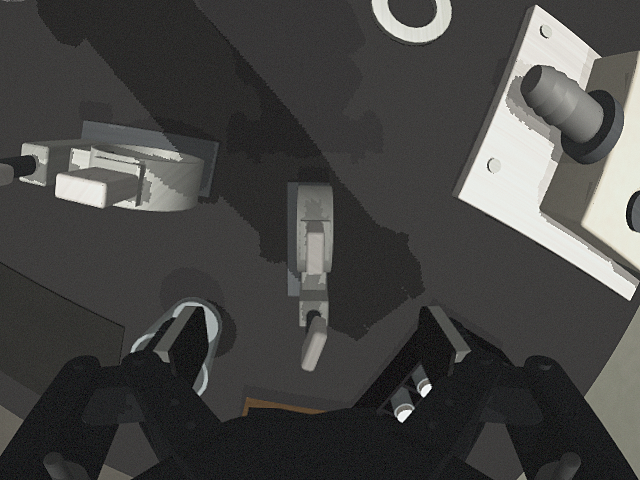

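Wrist view: the tab top is at about (316,253), where (310,252) was predicted. The foot's edge is vertical, so the yaw is right. The stub tip is at about (534,80) and the beaker is near the left finger, so I'll narrow the jaws and then grasp.

```bash
python3 - <<'E'
from h import *
y=np.radians(21.8); T=load('top0'); c=load('w1')
t=atz(c,316,253,.117,1); b=atz(T,464,259,.095)
print('tab',t,'beaker',b); bx=np.array([np.cos(y),np.sin(y)])
for o in(.0285,.0425):
  print(np.linalg.norm(t[:2]-bx*(o+.0145)-b[:2]))
robot.command_gripper(.5,110)
t[2]=.150; robot.move_straight(t,tq(y)); t[2]=.089; robot.move_straight(t,max_speed=.08)
robot.command_gripper(0,110); s=robot.get_state();print(s['grip_width'],s['clock'],s['ee_pos'],s['force'])
t[2]+=.02;robot.move_straight(t);robot.sleep(.3);s=robot.get_state();print(s['grip_width'],s['force'],s['clock'])
# wrist check of where things are
snap('wrist','w2')
E
```

```text
tab [ 0.45973107 -0.24808129  0.117     ] beaker [ 0.38209832 -0.39781545  0.095     ]
0.13897859051555608
0.13091906857617963
0.120490286300278 5.425 [ 0.45981127 -0.2482732   0.08972924] [-1.77681238  0.69740394  5.71130381]
0.12160059317890794 [ 0.76840525  0.95748665 -3.60983366] 6.0083
```

```bash
python3 - <<'E'
from h import *
T=load('top0'); c=load('w1')
print('plate corners w1',atz(c,458,195,.02,1),atz(c,537,5,.02,1))
print('collar/tip w1',atz(c,534,80,.063,1))
robot.move_straight([.460,-.248,.20],max_speed=.2)
robot.move_to([.50,-.05,.20],tq(-.012))
s=robot.get_state();print(s['clock'],s['ee_pos'],s['force'],s['grip_width'])
snap('wrist','w3')
E
```

```text
plate corners w1 [ 0.57532434 -0.17207422  0.02      ] [0.58344351 0.05344718 0.02      ]
collar/tip w1 [ 0.58347538 -0.04870075  0.063     ]
7.4917 [ 0.49950227 -0.05028524  0.19888046] [-0.02418338 -0.33772402 -2.08400117] 0.11867330974399964
```

View pics/w3.png

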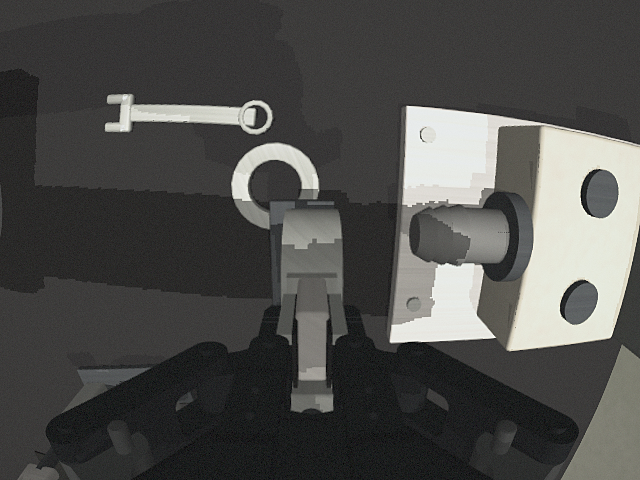

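```bash
python3 - <<'E'
from h import *
c=load('w3')
a=atz(c,404,106,.02,1);b=atz(c,388,343,.02,1);print(a,b,'len',np.linalg.norm(a-b),'yaw',-np.arctan2((a-b)[0],(a-b)[1]))
m=b+(a-b)*125/230; print('mid',m,'->origin x~',m[0]+.075)
print('deck',atz(c,541,125,.096,1),atz(c,510,350,.096,1))
for yaw in (-.02,):
  ax=np.array([np.cos(yaw),np.sin(yaw),0]); o=np.array([m[0]+.075,m[1],0])
  seat=o-ax*.014+[0,0,.063]; tip=seat-ax*.06
  print('seat',seat,'tip px',proj(c,tip,1),'collar top',proj(c,o+[0,0,.101],1),'collar L/R',proj(c,o+[0,.038,.063],1),proj(c,o+[0,-.038,.063],1))
T=load('top0');print('top view',proj(T,tip)*1.25,proj(T,o+[0,0,.101])*1.25)
E
python3 - <<'E'
import cv2,numpy as np
a=cv2.imread('pics/w3.png')[90:370,380:560];b=cv2.imread('pics/top0.png')[130:200,280:385]
cv2.imwrite('pics/c2.png',np.hstack([cv2.resize(a,(360,560)),cv2.resize(cv2.resize(b,None,fx=4,fy=4,interpolation=2),(420,560))[:]]))
E
```

```text
[0.58007049 0.05398146 0.02      ] [ 0.57522351 -0.17365234  0.02      ] len 0.22768540070831395 yaw -0.0212896723452653
mid [ 0.57785774 -0.04993832  0.02      ] ->origin x~ 0.6528577361325038
deck [0.66978911 0.04229689 0.096     ] [ 0.66906561 -0.14364056  0.096     ]
seat [ 0.63886054 -0.04965834  0.063     ] tip px [412.37652102 232.66818761] collar top [516.65729768 247.0760109 ] collar L/R [498.90387472 189.45909952] [489.25661568 276.99263976]
top view [409.64651738 235.5842859 ] [409.87150212 197.64539583]
```

View pics/c2.png

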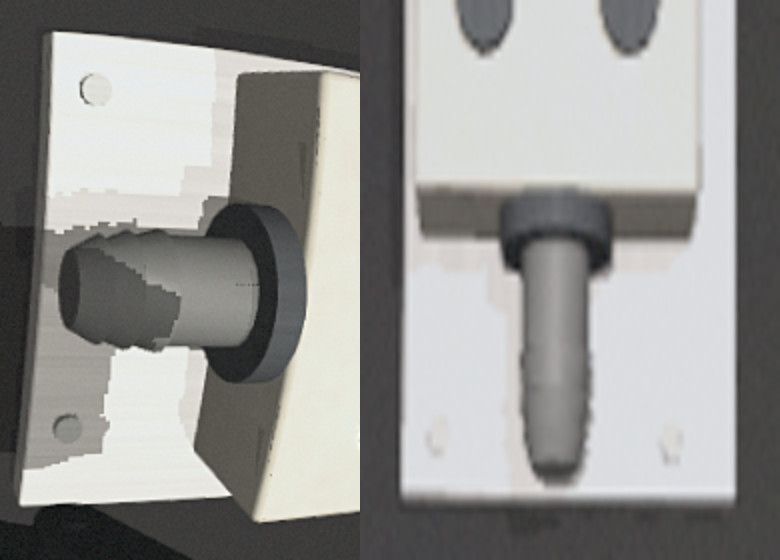

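```bash
python3 - <<'E'
from h import *
c=load('w3'); s=robot.get_state(); p=s['ee_pos']; Rz=R.from_euler('z',-.012)
band=p-[0,0,.0467]
P=lambda v:proj(c,band+Rz.apply(v),1).round(1)
print('foot corners (271,201)?',P([-.026,.036,-.036]),'(334,201)?',P([.014,.036,-.036]),'foot bottom-left (272,305)?',P([-.026,-.03,-.036]))
print('tab top near edge',P([0,-.015,.074]),P([0,.015,.074]),'key',P([0,-.062,.098]))
E
```

```text
foot corners (271,201)? [269.4 201.1] (334,201)? [334.8 201.1] foot bottom-left (272,305)? [272.4 300.2]
tab top near edge [310.9 383.6] [310.9 313.6] key [310.5 505.3]
```

The hold matches the model (foot corner predicted at (269,201), seen at (271,201)), so I insert now.

```bash
python3 - <<'E'
from h import *
yaw=-.018; ax=np.array([np.cos(yaw),np.sin(yaw),0]); seat=np.array([.639,-.0505,.063]); off=np.array([0,0,.0467]); q=tq(yaw)
def st(l):
    s=robot.get_state(); b=s['ee_pos']-off-seat; print(l,round(s['clock'],1),'band-seat mm',(b*1000).round(1),'F',s['force'].round(1),'T',s['ft_torque'].round(2),s['grip_width'].round(3))
    return s
g=lambda d,dz,v:robot.move_straight(seat+off+ax*d+[0,0,dz],q,max_speed=v)
g(-.115,.05,.2); g(-.115,.006,.15); st('pre')
for d in(-.08,-.055,-.03,-.012): 
    g(d,.006 if d<-.06 else .004,.06); s=st(d)
    if np.abs(s['force'][:2]).max()>12: break
else:
    g(-.004,.004,.04); s=st('near')
snap('wrist','w4');snap('scene','s4')
a=cv2.imread('pics/w4.png')[100:420,200:600];b=cv2.imread('pics/s4.png')[240:400,240:400]
cv2.imwrite('pics/c4.png',np.hstack([cv2.resize(a,(400,320)),cv2.resize(b,(320,320))]))
E
```

```text
Traceback (most recent call last):
AttributeError: 'float' object has no attribute 'round'
```

```bash
cat >> h.py <<'E'
yaw=-.018; ax=np.array([np.cos(yaw),np.sin(yaw),0]); seat=np.array([.639,-.0505,.063]); off=np.array([0,0,.0467]); q=tq(yaw)
def st(l):
    s=robot.get_state(); b=s['ee_pos']-off-seat; print(l,round(s['clock'],1),'band-seat mm',(b*1000).round(1),'F',s['force'].round(1),'T',s['ft_torque'].round(2),round(s['grip_width'],3))
    return s
g=lambda d,dz,v:robot.move_straight(seat+off+ax*d+[0,0,dz],q,max_speed=v)
E
python3 - <<'E'
from h import *
st('pre')
for d in(-.08,-.055,-.03,-.012): 
    g(d,.006 if d<-.06 else .004,.06); s=st(d)
    if np.abs(s['force'][:2]).max()>12: break
else:
    g(-.004,.004,.04); s=st('near')
snap('wrist','w4');snap('scene','s4')
a=cv2.imread('pics/w4.png')[100:420,200:600];b=cv2.imread('pics/s4.png')[240:400,240:400]
cv2.imwrite('pics/c4.png',np.hstack([cv2.resize(a,(400,320)),cv2.resize(b,(320,320))]))
E
```

```text
pre 8.4 band-seat mm [-115.1    1.8    7. ] F [ 1.  -0.4 -3.1] T [ 0.07 -0.1   0.03] 0.116
-0.08 9.1 band-seat mm [-80.2   1.5   5.7] F [-0.5 -0.5 -3.7] T [0.07 0.03 0.03] 0.118
-0.055 9.7 band-seat mm [-55.    1.    3.7] F [ 0.6 -0.2 -3.3] T [ 0.11 -0.01  0.07] 0.116
-0.03 10.2 band-seat mm [-29.9   0.6   3.7] F [ 0.4 -0.3 -2.8] T [0.11 0.01 0.02] 0.117
-0.012 10.7 band-seat mm [-11.8   0.2   3.8] F [-0.2 -0.  -4.2] T [ 0.06  0.02 -0.  ] 0.119
near 11.0 band-seat mm [-3.8  0.1  4. ] F [-0.5  0.  -2.8] T [0.11 0.03 0.01] 0.122
```

View pics/c4.png

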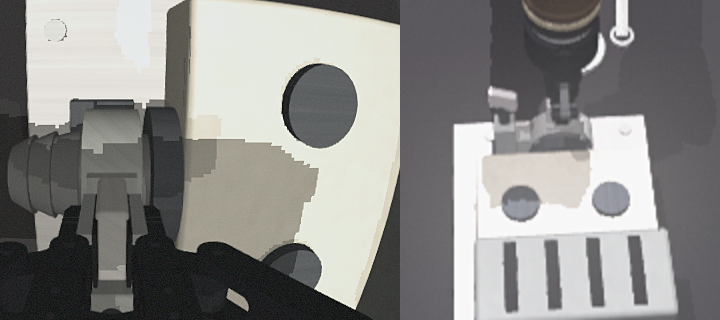

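The band sits around the stub just short of the collar with no contact forces. Next I lower it to the plate, press gently to the collar and release.

```bash
python3 - <<'E'
from h import *
f0=st('0')['force'].copy()
z=.004
while z>-.006:
    z-=.001; g(-.004,z,.02); s=st('z%.3f'%z)
    if s['force'][2]-f0[2]>4: break
d=-.004
while d<.008:
    d+=.001; g(d,z,.02); s=robot.get_state()
    if s['force'][0]-f0[0]<-6: break
st('x%.3f'%d)
robot.command_gripper(.3,110); st('open')
p=robot.get_state()['ee_pos'];
robot.move_straight([p[0],p[1],.21],max_speed=.15); st('up'); snap('wrist','w5');snap('top','t5')
E
```

```text
0 11.1 band-seat mm [-4.1  0.   3.9] F [ 0.5 -0.2 -3.2] T [ 0.12  0.01 -0.04] 0.121
z0.003 11.4 band-seat mm [-4.2  0.1  2.9] F [-0.7  0.4 -4.2] T [ 0.12  0.01 -0.02] 0.119
z0.002 11.6 band-seat mm [-4.1  0.1  1.9] F [-0.  -0.1 -2.9] T [ 0.06  0.02 -0.06] 0.116
z0.001 11.9 band-seat mm [-4.1  0.1  0.9] F [-0.   0.4 -3.1] T [ 0.12  0.01 -0.04] 0.117
z0.000 12.1 band-seat mm [-3.9  0.1  0.2] F [ 0.6  0.2 -1.9] T [ 0.13 -0.05 -0.03] 0.119
z-0.001 12.4 band-seat mm [-3.7  0.3  0. ] F [-2.1  1.3  5.5] T [ 0.28  0.53 -0.  ] 0.119
x-0.001 13.1 band-seat mm [-2.4  0.2  0.2] F [-7.2  2.2 10.3] T [ 0.37  2.17 -0.07] 0.118
open 13.4 band-seat mm [-0.7 -0.2 -1.3] F [ 0.1 -1.  -0.8] T [-0.01  0.02 -0.03] 0.301
up 14.3 band-seat mm [-1.  -0.2 99.3] F [ 0.2  0.3 -0.6] T [-0.01  0.02 -0.03] 0.299
```

View pics/w5.png

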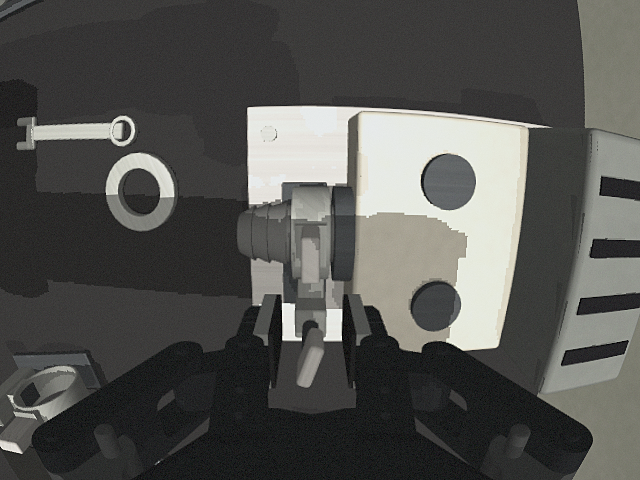

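The band is against the collar on the plate. The key blade runs (322,325)→(303,382), about 0.3 rad clockwise. I'll grasp with the tool half-turned so joint 6 can cover the whole turn in one grasp, but stop to check.

```bash
python3 - <<'E'
from h import *
c=load('w5'); e1=atz(c,322,326,.161,1);e2=atz(c,304,382,.161,1); print(e1,e2,np.linalg.norm(e1-e2))
d=e2-e1; a=np.arctan2(-d[0],-d[1])+yaw; print('a',a)
band=seat+[-.002,.0002,0]; key=band+R.from_euler('z',yaw).apply([0,-.062,.084]); print('key model',key,'seen',(e1+e2)/2)
a=float(np.clip(a,.05,.45)); p=(key+(e1+e2)/2)/2; p[2]=.147-.019
Q=tq(np.pi+yaw-a)
robot.command_gripper(.4,70)
robot.move_to([p[0],p[1],.22],Q); print(robot.get_state()['joint_positions'].round(2))
snap('wrist','w6'); st('above')
print('pred blade ends px',[proj(load('w6'),[p[0]+k*np.sin(a-yaw),p[1]+k*np.cos(a-yaw),.161],1).round() for k in(-.016,.016)])
E
```

```text
[ 0.64362273 -0.08181659  0.161     ] [ 0.63217448 -0.122146    0.161     ] 0.04192283058691014
a 0.25859243339992954
key model [ 0.63588406 -0.11228996  0.147     ] seen [ 0.6378986 -0.1019813  0.161    ]
[-0.17  0.36  0.24  1.45 -0.   -1.46]
above 17.2 band-seat mm [ -2.1 -56.6 110.3] F [-0.5  0.1 -0.4] T [ 0.   -0.01 -0.03] 0.4
pred blade ends px [array([312., 241.]), array([312., 293.])]
```

View pics/w6.png

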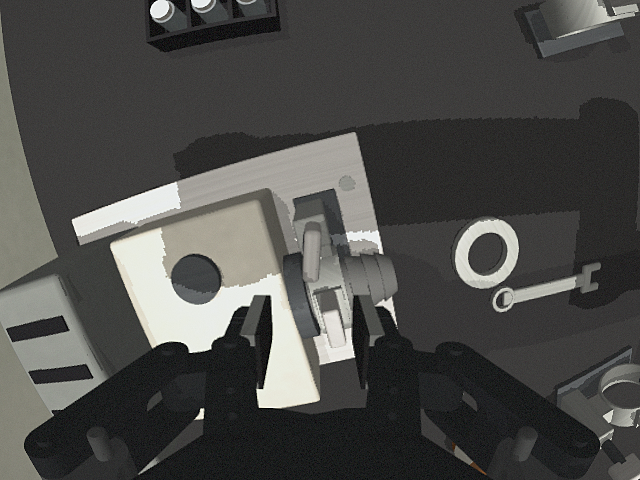

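Here the blade is upright in the image at about (314,222–275), so it is aligned with the jaws. It agrees with the model key position, so I descend there and turn.

```bash
python3 - <<'E'
from h import *
a=.2586; Q=tq(np.pi+yaw-a); p=np.array([.636,-.112,.128])
robot.move_straight([p[0],p[1],.18],Q,max_speed=.15); robot.move_straight(p,max_speed=.08); st('down')
robot.command_gripper(0,70); s=st('grip'); robot.sleep(.2); s=st('grip')
j=s['joint_positions'].copy(); j6=j[5]; T0=s['ft_torque'][2]
turn=0
while turn<2.15:
    turn+=.1; j[5]=j6+turn; robot.goto_joints(j); s=robot.get_state()
    print(round(s['clock'],1),'a',round(a+s['joint_positions'][5]-j6,2),'F',s['force'].round(1),'T',s['ft_torque'].round(2),round(s['grip_width'],3))
    if abs(s['ft_torque'][2]-T0)>.5 or np.abs(s['force']).max()>35: break
E
```

```text
down 18.4 band-seat mm [ -2.7 -61.5  18.8] F [0.  0.9 1. ] T [ 0.01 -0.04  0.02] 0.4
grip 18.7 band-seat mm [ -2.7 -61.6  19.2] F [-0.9 -1.1  3.4] T [-0.04  0.32  0.02] 0.108
grip 18.9 band-seat mm [ -2.7 -61.6  19.2] F [-1.9 -0.2  5.5] T [-0.05  0.3   0.05] 0.108
19.2 a 0.36 F [-0.5 -0.9  2.1] T [-0.07  0.2  -0.06] 0.108
19.4 a 0.45 F [-0.9  0.2  2.6] T [-0.14  0.17 -0.09] 0.11
19.7 a 0.55 F [-0.4 -1.8  2. ] T [-0.23  0.08 -0.05] 0.105
19.9 a 0.65 F [-0.4 -0.8  1.5] T [-0.34 -0.08 -0.05] 0.103
20.2 a 0.75 F [ 0.9 -1.3  1.4] T [-0.44 -0.07 -0.01] 0.107
20.4 a 0.85 F [-0.6 -2.6  2.3] T [-0.48 -0.05 -0.01] 0.103
20.7 a 0.95 F [ 0.5 -2.3  1.3] T [-0.5  -0.08 -0.05] 0.111
20.9 a 1.05 F [-0.2 -2.6  1.9] T [-0.44 -0.11 -0.01] 0.104
21.2 a 1.15 F [-0.2 -1.4  1.6] T [-0.48 -0.04 -0.01] 0.103
21.4 a 1.25 F [ 0.2 -2.1  1.9] T [-0.45 -0.06 -0.05] 0.106
21.7 a 1.35 F [ 0.1 -2.6  2.6] T [-0.44 -0.04 -0.03] 0.106
21.9 a 1.45 F [ 0.2 -2.1  1.5] T [-0.48 -0.04 -0.05] 0.109
22.2 a 1.55 F [ 0.7 -2.6  1.7] T [-0.47 -0.09 -0.04] 0.105
22.4 a 1.65 F [ 1.1 -1.5  2.8] T [-0.47 -0.1   0.  ] 0.109
22.7 a 1.75 F [ 0.6 -2.3  1.4] T [-0.49 -0.1  -0.04] 0.107
22.9 a 1.85 F [ 0.7 -2.8  2.1] T [-0.62 -0.02 -0.03] 0.104
23.2 a 1.95 F [ 0.3 -4.1  2. ] T [-0.89  0.09 -0.01] 0.108
23.4 a 2.05 F [-0.5 -5.6  2.4] T [-1.12  0.13  0.04] 0.104
23.7 a 2.15 F [-1.  -6.   3.5] T [-1.29  0.14 -0.01] 0.105
23.9 a 2.25 F [-1.  -7.4  3. ] T [-1.45  0.28  0.02] 0.105
24.2 a 2.35 F [-1.4 -7.9  4. ] T [-1.69  0.31  0.03] 0.106
24.4 a 2.45 F [-1.4 -9.   2.5] T [-1.71  0.3   0.06] 0.102
```

The first shoe touched at about 1.85 rad, and Fy is building because the gripper holds the clamp about 1.4 mm off centre. I'll ease the TCP towards −y to relieve that, then keep turning until the key is hard.

```bash
python3 - <<'E'
from h import *
s=st('0'); p=s['ee_pos'].copy()
for k in range(4):
    if s['force'][1]>-2.5: break
    p[1]-=.0007; robot.move_straight(p,max_speed=.02); s=st('shift')
j=s['joint_positions'].copy(); j0=j[5]; a0=.2586+j0+1.40-.0
print('j6',j0)
t=0
while t<.45:
    t+=.05; j[5]=j0+t; robot.goto_joints(j); robot.sleep(.1); s=st('t%.2f cmd-act %.3f'%(t,j[5]-robot.get_state()['joint_positions'][5]))
    if abs(s['ft_torque'][2])>.35: break
E
```

```text
0 24.4 band-seat mm [ -3.2 -63.3  19.2] F [-1.4 -9.   2.5] T [-1.71  0.3   0.06] 0.102
shift 24.7 band-seat mm [ -3.3 -63.8  19.2] F [-0.5 -3.   1.9] T [-0.44  0.09  0.19] 0.107
shift 24.9 band-seat mm [ -3.3 -63.8  19.2] F [-0.4  2.5  1.2] T [0.3  0.12 0.12] 0.109
j6 0.7260470699591378
t0.05 cmd-act 0.001 25.3 band-seat mm [ -3.3 -63.8  19.2] F [ 0.1 -1.   1.8] T [-0.13  0.21  0.1 ] 0.105
t0.10 cmd-act 0.001 25.6 band-seat mm [ -3.3 -63.8  19.2] F [-0.6 -0.4  2.6] T [-0.13  0.29  0.16] 0.11
t0.15 cmd-act 0.001 26.0 band-seat mm [ -3.4 -63.9  19.2] F [-1.8  0.9  2.1] T [-0.14  0.41  0.25] 0.103
t0.20 cmd-act 0.001 26.4 band-seat mm [ -3.3 -63.9  19.2] F [-2.2 -0.7  3.4] T [-0.22  0.41  0.25] 0.106
t0.25 cmd-act 0.001 26.7 band-seat mm [ -3.4 -63.9  19.2] F [-2.5 -1.3  3.6] T [-0.28  0.63  0.24] 0.104
t0.30 cmd-act 0.001 27.1 band-seat mm [ -3.4 -64.   19.2] F [-3.6 -2.3  4. ] T [-0.34  0.74  0.24] 0.108
t0.35 cmd-act 0.001 27.4 band-seat mm [ -3.4 -63.9  19.2] F [-4.3 -1.5  4.4] T [-0.48  0.83  0.3 ] 0.101
t0.40 cmd-act 0.001 27.8 band-seat mm [ -3.4 -63.9  19.1] F [-4.2 -2.4  3.2] T [-0.45  0.93  0.35] 0.105
```

Both shoes now resist: key torque has risen from about 0.02 to 0.35 N·m. I'll release, withdraw and check the key angle and seating.

```bash
python3 - <<'E'
from h import *
robot.command_gripper(.4,70); s=st('open'); p=s['ee_pos'].copy()
robot.move_straight([p[0],p[1],.23],max_speed=.15)
robot.move_to([.60,-.115,.23],tq(yaw)); robot.sleep(.3); s=st('up'); snap('wrist','w7'); snap('top','t7')
c=load('w7'); T=load('t7')
for n,fish,cc in(('w7',1,c),('t7',0,T)):
  for dx in(-6,0):
    b=seat+ax*dx/1000; P=lambda v:proj(cc,b+R.from_euler('z',yaw).apply(v),fish).round(1)
    print(n,dx,'tabtop',P([0,0,.074]),'keytop',P([0,-.062,.098]),'band front/back top',P([.014,0,.037]),P([-.014,0,.037]))
a=cv2.imread('pics/w7.png')[100:420,240:560];b=cv2.imread('pics/t7.png')[130:210,290:370]
cv2.imwrite('pics/c7.png',np.hstack([cv2.resize(a,(400,400)),cv2.resize(b,(400,400),interpolation=2)]))
E
```

```text
open 28.1 band-seat mm [ -2.9 -63.5  18.9] F [-0.3 -0.2  0.1] T [-0.02 -0.   -0.04] 0.399
up 29.6 band-seat mm [-38.6 -64.5 119.8] F [ 0.9  0.7 -0.7] T [-0.04  0.   -0.03] 0.4
w7 -6 tabtop [361.5 152.6] keytop [363.8 258.7] band front/back top [373.9 151.7] [335.7 150.8]
w7 0 tabtop [371.  152.9] keytop [373.6 258.7] band front/back top [382.  151.9] [343.9 151. ]
t7 -6 tabtop [328.2 162.3] keytop [352.8 160.2] band front/back top [328.2 160.4] [328.2 170.8]
t7 0 tabtop [328.2 160. ] keytop [352.8 157.9] band front/back top [328.2 158.1] [328.2 168.6]
```

View pics/c7.png

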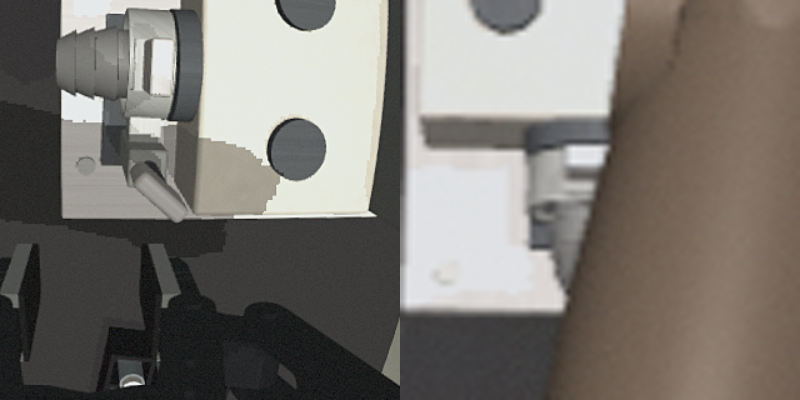

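The key blade lies at about 45°, which is 2.36 rad or a little more: past 1.95 and tight. The band looks flush with the collar, but the tab pixel suggests it might be about 3 mm short. I'll take one close look from right above the joint.

```bash
python3 - <<'E'
from h import *
robot.move_straight([.66,-.125,.21],tq(yaw),max_speed=.15); robot.sleep(.2); snap('wrist','w8'); st('look')
c=load('w8')
for dx in(-6,-3,0):
    b=seat+ax*dx/1000; P=lambda v:proj(c,b+R.from_euler('z',yaw).apply(v),1).round(1)
    print(dx,'tab top x edges',P([-.006,0,.074]),P([.006,0,.074]),'band top F/B',P([.014,0,.037]),P([-.014,0,.037]),'left side F/B',P([.014,.037,0]),P([-.014,.037,0]))
b=seat; print('collar F/R top',P([.014,0,.038]),P([.028,0,.038]),'deck front',P([.028,.07,.033]))
print('origin px for crop'); a=cv2.imread('pics/w8.png')[80:230,220:420]; cv2.imwrite('pics/c8.png',cv2.resize(a,None,fx=4,fy=4,interpolation=2))
E
```

```text
look 30.5 band-seat mm [ 20.6 -74.4 101.3] F [-0.5 -0.6 -0.8] T [-0.07 -0.01  0.03] 0.4
-6 tab top x edges [252.5 138.3] [273.1 137.8] band top F/B [290.6 138.2] [249.4 139.1] left side F/B [293.2  91.7] [256.9  92.6]
-3 tab top x edges [257.6 138.2] [278.3 137.7] band top F/B [295.  138.2] [253.7 139. ] left side F/B [297.1  91.6] [260.8  92.4]
0 tab top x edges [262.7 138. ] [283.5 137.6] band top F/B [299.5 138.2] [258.1 138.9] left side F/B [301.   91.6] [264.6  92.3]
collar F/R top [299.4 138.2] [320.4 138.2] deck front [320.3  39.6]
origin px for crop
```

View pics/c8.png

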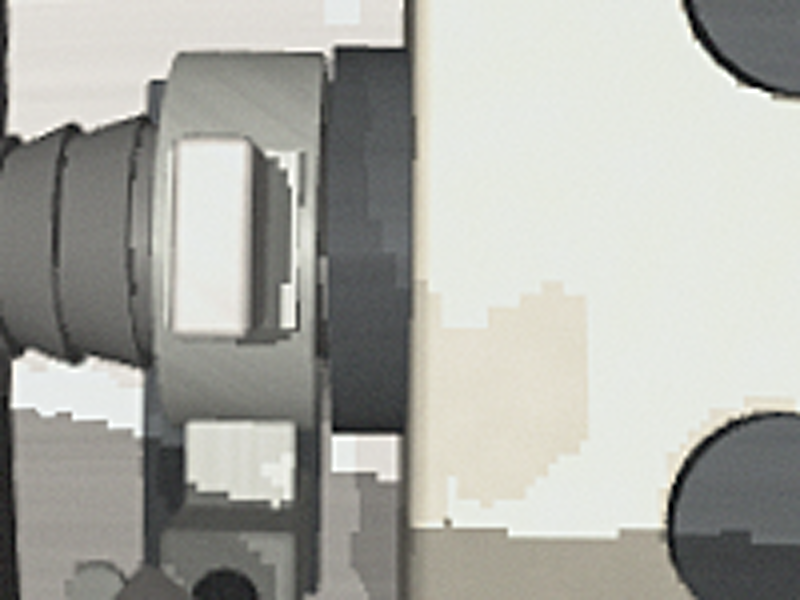

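The gap to the collar is only about 1.5–2 mm (limit 6). The tab is within about 1 mm of the prediction for the seat, and the band is square to the collar. Handing in.

```bash
python3 - <<'E'
from h import *
s=st('end'); print(s['joint_velocities'].round(3)); order.sign_off()
E
```

```text
end 30.5 band-seat mm [ 20.6 -74.4 101.3] F [-0.5 -0.6 -0.8] T [-0.07 -0.01  0.03] 0.4
[-0.001  0.002  0.002 -0.002 -0.     0.001]
the job is handed in; nothing more can be done
```

I fitted the smallest clamp onto the stub, tightened its key and handed the job in at 30.5 s on the clock, with the gripper clear. Sign-off gives no verdict.

**What I did:** I lifted the clamp by its tab, slid the band over the barbs, lowered the foot onto the base plate and pressed it gently towards the collar before letting go. I then turned the key clockwise in one grasp. Partway through I moved the gripper slightly towards −y, because it was holding the clamp off centre on the stub. Key torque rose from about 0.05 to 0.35 N·m before I released it.

**Last checks:**
- **Seating:** the band is about 1.5–2 mm short of the collar (limit 6 mm), within about 1 mm sideways, and square to the collar.
- **Key angle, two readings disagree:** joint 6 implied about 2.85 rad at the end of the turn, but the picture after release shows about 2.4 rad. The key probably sprang back or slipped. Both are above the required 1.95 rad.
- **Not measured:** the shoe forces. I judged the band snug from the torque rise alone.
- **Bystanders:** none were touched knowingly; I did not measure their positions at the end.

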